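# Load the reel stand and the solder tube rack

### The arm

A 6-joint arm with a two-finger parallel gripper is mounted at the origin on the work surface. World frame = base frame: x ahead of the robot, y to its left, z up, the work surface at z = 0. Lengths are in m, angles in degrees, forces in N, time in s.
With the tool pointing down it reaches from about 0.4 to 0.825 m from the base axis. Payload 7 kg.
Tool frame: the origin (TCP) lies midway between the tips of the shut fingers; the grasp point (between the pads) lies hold_point_z behind it (hold_point_z is the distance from the TCP to the grasp point, in m); z points along the fingers, y is the line along which they close (so a half turn about z gives the same grasp; the last joint's range is limited). The gripper opens to 88 mm and grips with 3 to 60 N. Pads are 19 mm wide; open, the fingers measure 130 mm over their backs; the gripper's body (78 mm by 193 mm) begins 47 mm behind the grasp point.
Start: joints at [-53.279, 20.546, 0.682, 0, -70.136, -16.507], TCP at [0.233, -0.633, 0.202] pointing down, gripper open.
Joint ranges: [-176.03, 176.03], [-82.01, 121.73], [-58.28, 71.71], [-173.87, 95.51], [-174.79, -0.11], [-173.66, 173.66]. Speed limits (degrees/s): [136.94, 136.94, 172.46, 180, 180, 180].

### API

Orientations are given as [roll, pitch, yaw] about the fixed x, y, z axes, in that order (R = Rz(yaw) Ry(pitch) Rx(roll)).
In Python, from plant import * gives the robot as it stands.
- The arm moves only by the tool step_arm, never from a script. Its argument "steps" is a list that holds one entry, the list of rows, each a list of 6 numbers: the shift along the tool's x, y, z scaled (see below), then the turn, a rotation vector about the tool's x, y, z scaled (see below). In form: [[[tx, ty, tz, wx, wy, wz], ...]]. A call has 1 to 20 rows; each row is the pose to reach, as a shift and turn from the pose commanded when the call began, along the tool's axes at that moment; what a row does not reach only later rows make up. The controller multiplies each number of a shift by 100 mm and each number of a turn by 0.5 rad. A row lasts 1/10 s, in which the tool goes at most 50 mm and 8.59 degrees, less where a joint would pass 70% of its speed; a pose out of reach is approached as far as the arm can. A call with a number of a shift or a turn outside -1 to 1 is refused whole. A call with a gripper value outside its range is refused whole. "jaw" is the closure in counts, from 0 (fully open) to 255 (shut), set as the call begins (left out, the last holds). The fingers move at their own pace and stop on an object; the grip force is fixed at half the most. Time passes only in rows, so rows that repeat a pose let the fingers close. It gives the time, the measured TCP pose, the force, the opening and the grip force at its end, in the units of the state.
- get_obs(): the state, without advancing time (a new reading comes with each control period).
- snapshot(name): name is "scene" or "top" or "wrist"; returns (picture, depth): 384x512x3 uint8, red, green, blue; 384x512 float32, m along the optical axis (not along the pixel's ray), 0 where there is no reading.
- calibration(name): a dict with "mtx" (3x3 intrinsics, pixels), "rvec" (rotation vector, rad) and "tvec" (3), from world to camera coordinates, as OpenCV has them. Camera axes: x right, y down, z forward; pixel columns grow to the right and rows downward; lengths in m; the calibration is good to about 2 mm. A picture is of the moment at which its call begins: read the wrist's pose just before it. calibration takes no time and is no camera call; for the wrist camera it gives the pose at the moment of the call.
- close_job(): hands the job in; it is judged then, once.
The state is a dict: "clock": time; "joint_pos": joint angles; "qvel": joint speeds; "tau": joint torques, N m; "tool_pos": TCP position; "orientation": TCP orientation; "force": force on the tool from outside, world axes, zero at the start; "moment": the same for the moment, N m; "opening": finger opening in m; "gripper_force": force on a finger pad.
Only numpy, scipy, OpenCV 4.12 (cv2) and the standard library are available. Lean on these libraries where they do the work, as an engineer would, in place of code of your own. Each camera call takes 0.05 s, during which the arm holds its last target. There are 200 camera calls.

### The job

Load the solder station for the shift: on the stand's spindle put the plywood pad first, then every wire reel that is on the bench, one after another with the largest lowest and the smallest highest, and last the aluminium collar, each lying flat and fully home on the one below before the next goes on. Also put every solder tube on the bench into the tube rack, nozzle up, one to a well and right down on the floor of its well, before or after the stacking as you like. Leave the multimeter, the tin and the screwdriver where they are.

Things in the scene. Friction and masses are not known exactly. Their poses are not given: they have to be found in the camera images.
- stand_foot (a point): the reel stand's spindle root: centre of the spindle on the top face of the stand's flat grey foot (110 x 90 x 12 mm, fixed to the bench, its top 12 mm above the bench). The upright steel spindle, 10 mm in diameter with a 6 mm taper at its tip, rises 62 mm above this point. z is up.
- pad_c (a point): the plywood pad: a pale ring of outer diameter 46 mm, 10 mm high, bore 14 mm, lying flat on the bench. The point is on its axis, half-way up; z is its axis, up as it lies.
- reel_large_c (a point): the large reel of wire: two thin white flanges with copper-coloured wire wound between, outer diameter 60 mm, 14 mm high, central bore 14 mm, lying flat on the bench; solid to grip on its rim. The point is on its axis, half-way up; z is its axis, up as it lies. May be absent (None).
- reel_medium_c (a point): the medium reel of wire: two thin white flanges with copper-coloured wire wound between, outer diameter 50 mm, 14 mm high, central bore 14 mm, lying flat on the bench; solid to grip on its rim. The point is on its axis, half-way up; z is its axis, up as it lies. May be absent (None).
- reel_small_c (a point): the small reel of wire: two thin white flanges with copper-coloured wire wound between, outer diameter 40 mm, 14 mm high, central bore 14 mm, lying flat on the bench; solid to grip on its rim. The point is on its axis, half-way up; z is its axis, up as it lies. May be absent (None).
- collar_c (a point): the aluminium end collar: a ring of outer diameter 30 mm with a dark band round its waist, 14 mm high, bore 13.6 mm, lying flat on the bench. The point is on its axis, half-way up; z is its axis, up as it lies.
- rack: the plywood tube rack, fixed to the bench: 114 (x) x 38 (y) x 50 (z) mm, with three open square wells in a row along its x. Origin: centre of its underside; z up.
- well0 (a point): centre of the floor of the rack's well at rack x = -38 mm: the well is 26 x 26 mm inside and 45 mm deep, its floor 5 mm above the bench. Axes as the rack's.
- well1 (a point): centre of the floor of the rack's well at rack x = 0 mm: the well is 26 x 26 mm inside and 45 mm deep, its floor 5 mm above the bench. Axes as the rack's.
- well2 (a point): centre of the floor of the rack's well at rack x = 38 mm: the well is 26 x 26 mm inside and 45 mm deep, its floor 5 mm above the bench. Axes as the rack's.
- tube0_c (a point): a grey plastic solder tube, 18 mm in diameter and 100 mm long, with a thin 10 mm nozzle at its upper end (the lower 90 mm is a plain cylinder), standing upright on the bench. The point is on its axis, half-way up (50 mm from the foot); z points to the nozzle. May be absent (None).
- tube1_c (a point): a grey plastic solder tube, 18 mm in diameter and 100 mm long, with a thin 10 mm nozzle at its upper end (the lower 90 mm is a plain cylinder), standing upright on the bench. The point is on its axis, half-way up (50 mm from the foot); z points to the nozzle. May be absent (None).
- tube2_c (a point): a grey plastic solder tube, 18 mm in diameter and 100 mm long, with a thin 10 mm nozzle at its upper end (the lower 90 mm is a plain cylinder), standing upright on the bench. The point is on its axis, half-way up (50 mm from the foot); z points to the nozzle. May be absent (None).
- meter: bystander: orange hand-held multimeter lying on the bench, 140 x 75 x 38 mm; origin at the centre of its underside
- wool_tin: bystander: small open steel tin, 64 mm across, 35 mm high; origin at the centre of its underside
- driver: bystander: screwdriver lying on the bench, handle to its -x; origin near its middle
Mind the look-alikes: they are no part of the job. Of the things shaped like the part that bears pad_c, the wooden one is meant.

How it is judged:
By the outcome, as a careful person would: the job done as asked, in the order asked, and still so for the second after the job is handed in, with the robot touching nothing.
Of reel_large, reel_medium, reel_small only 2 to 3 are there at a start; the rules pass over those that are not, and their reading is None.
Of tube0, tube1, tube2 only 2 to 3 are there at a start; the rules pass over those that are not, and their reading is None.
At some moment in a run one of pad, reel_large, reel_medium, reel_small, collar may be knocked a few centimetres aside while the robot is not near it.
It also fails if it takes over 210 s, if anything falls off the work surface, if the arm or the gripper's body presses on something with over 40 N, if the wrist force passes 120 N, or if a joint passes its speed limit or range.

## Working session

There is one attempt and no reset: what is moved stays moved. The work goes in short steps, Python scripts to look and compute and a tool call to move; the robot and the scene stay as the last step left them, time stands still between calls to the robot, and variables do not carry over. Pictures are saved under pics/ and viewed, at most 14 in all, crops included, and the job is handed in when it is done.

Besides the shell and the picture viewer there is one more tool, called after "Call:" as a command line: name --argument value ..., lists and objects as JSON in quotes. step_arm: Moves the arm, as the interface text tells. Its arguments: {"type":"object","properties":{"steps":{"type":"array","items":{"type":"array","items":{"type":"array","items":{"type":"number","minimum":-1,"maximum":1}}}},"jaw":{"type":"number"}},"required":["steps"]}

```bash
ls; mkdir -p pics; cat > h.py <<'E'
from plant import *
import numpy as np, cv2
def cam(n):
    c=calibration(n);K=np.array(c["mtx"]);R=cv2.Rodrigues(np.array(c["rvec"],float))[0];t=np.array(c["tvec"],float).ravel();return K,R,t
def ray(n,u,v,z,c=None):
    K,R,t=c or cam(n);d=R.T@np.linalg.solve(K,[u,v,1.]);o=-R.T@t
    return o+d*(z-o[2])/d[2]
def cloud(n,dep,c=None):
    K,R,t=c or cam(n);v,u=np.mgrid[:384,:512]
    p=np.stack([(u-K[0,2])/K[0,0]*dep,(v-K[1,2])/K[1,1]*dep,dep],-1)
    return (p-t)@R
def save(name,im,s=1.5):
    cv2.imwrite("pics/"+name+".png",cv2.resize(im[:,:,::-1],None,fx=s,fy=s))
E
python3 - <<'E'
from h import *
for n in("top","scene","wrist"):
    c=cam(n);p,d=snapshot(n);save(n+"0",p);np.savez("/tmp/"+n+"0",p=p,d=d)
    print(n,-c[1].T@c[2],c[0][0,0])
o=get_obs();print({k:o[k] for k in("clock","tool_pos","orientation","opening","force")})
try: print(hold_point_z)
except Exception as e: print(e)
E
```

```text
pics
top [ 0.40084424 -0.05150272  1.16437202] 435.2305239652997
scene [ 1.28408171 -0.42417025  1.13663022] 477.9983502893564
wrist [ 0.15270745 -0.66292313  0.3833666 ] 287.8131476856197
{'clock': 0.15, 'tool_pos': array([ 0.23305861, -0.63303646,  0.20112598]), 'orientation': array([ 1.79924972e+02, -8.14996465e-03, -1.59789940e+02]), 'opening': 0.08750212456448947, 'force': array([-0.7884362 ,  0.08069421, -0.37763198])}
0.0188
```

View pics/top0.png

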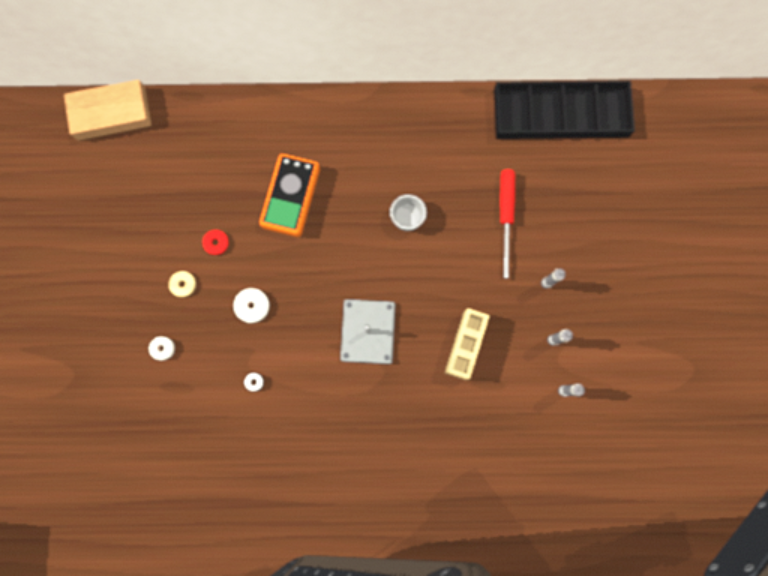

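View pics/scene0.png

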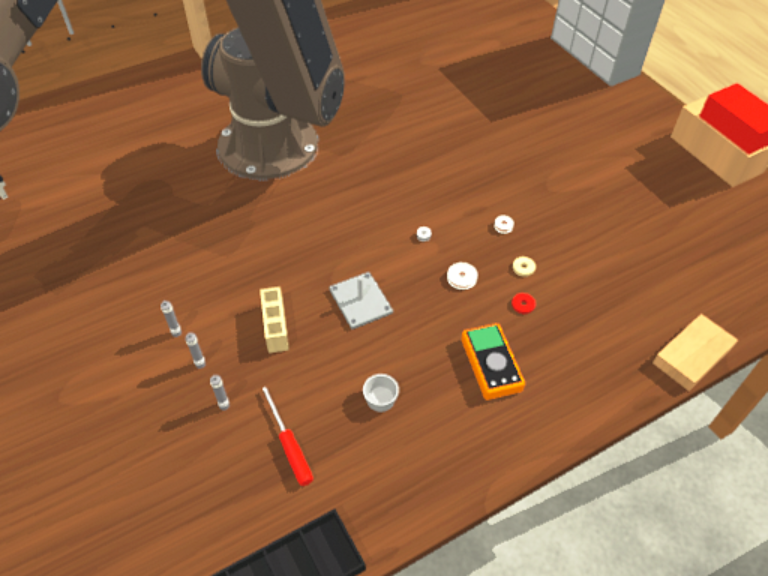

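The top view (scaled by 1.5) shows:
- pad at about (182,284), with the red look-alike at (214,242)
- two white reels at (251,305) and (161,348), and the collar at (253,382)
- stand at (368,331) and rack at (467,343)
- three tubes on the right, with feet at about (547,283), (553,340) and (564,391)

The scene view agrees with this.

```bash
python3 - <<'E'
from h import *
z=np.load("/tmp/top0.npz");p,d=z["p"],z["d"];P=cloud("top",d)
hsv=cv2.cvtColor(p,cv2.COLOR_RGB2HSV)
ok=(P[...,2]>.006)&(P[...,2]<.2)&(P[...,0]>.2)&(d>0)
n,l,s,c=cv2.connectedComponentsWithStats(ok.astype(np.uint8))
for i in range(1,n):
    if s[i,4]<30: continue
    m=l==i;h=P[m]
    print(c[i].round(1),s[i,4],"h95 %.3f"%np.percentile(h[:,2],95),"med",np.median(h,0).round(3),"ext",np.ptp(h[:,:2],axis=0).round(3),"rgb",p[m].mean(0).round())
# white/bright rings: top face fits
for name,(u,v),zt in[("pad",(121,189),.01),("A",(167,203.5),.014),("B",(107.5,232),.014),("col",(169,254.5),.014)]:
    m=np.zeros(p.shape[:2],np.uint8);m[int(v)-20:int(v)+20,int(u)-20:int(u)+20]=1
    m&=((hsv[...,2]>150)&((hsv[...,1]<110))).astype(np.uint8)
    cs,_=cv2.findContours(m,cv2.RETR_EXTERNAL,cv2.CHAIN_APPROX_NONE);k=max(cs,key=cv2.contourArea)
    w=np.array([ray("top",*q[0],zt)[:2] for q in k],np.float32);cc,r=cv2.minEnclosingCircle(w)
    print(name,np.round(cc,4),"D",2*r+.0027, "areaD",2*np.sqrt(cv2.countNonZero(m)/np.pi)*.00265)
E
```

```text
[70.3 72.4] 1652 h95 0.035 med [0.936 0.449 0.03 ] ext [0.105 0.151] rgb [238. 200. 131.]
[376.5  72.1] 1575 h95 0.032 med [ 0.932 -0.397  0.022] ext [0.105 0.252] rgb [42. 39. 39.]
[192.4 129.8] 1461 h95 0.039 med [0.766 0.108 0.033] ext [0.149 0.104] rgb [148. 132.  84.]
[337.2 137.6] 434 h95 0.028 med [ 0.75  -0.283  0.022] ext [0.197 0.028] rgb [242.  92.  82.]
[271.3 140.4] 311 h95 0.038 med [ 0.74  -0.105  0.023] ext [0.07 0.06] rgb [198. 197. 189.]
[142.8 161. ] 197 h95 0.014 med [0.686 0.245 0.011] ext [0.045 0.044] rgb [252.  60.  53.]
[368.3 185. ] 108 h95 0.095 med [ 0.602 -0.348  0.071] ext [0.018 0.017] rgb [171. 164. 158.]
[120.4 188.8] 213 h95 0.014 med [0.61  0.304 0.011] ext [0.045 0.045] rgb [253. 247. 195.]
[166.4 202.9] 368 h95 0.018 med [0.57  0.178 0.015] ext [0.057 0.058] rgb [254. 254. 252.]
[244.4 220.6] 1387 h95 0.017 med [ 0.519 -0.03   0.013] ext [0.114 0.094] rgb [206. 208. 200.]
[310.5 229. ] 621 h95 0.053 med [ 0.495 -0.202  0.049] ext [0.118 0.071] rgb [238. 223. 163.]
[372.7 224.5] 108 h95 0.097 med [ 0.5   -0.354  0.076] ext [0.019 0.018] rgb [173. 167. 161.]
[106.2 231.6] 159 h95 0.019 med [0.494 0.335 0.015] ext [0.037 0.039] rgb [254. 253. 250.]
[168.5 254.1] 90 h95 0.018 med [0.434 0.168 0.014] ext [0.029 0.029] rgb [254. 253. 251.]
[380.6 259.7] 112 h95 0.095 med [ 0.412 -0.368  0.079] ext [0.021 0.041] rgb [176. 169. 164.]
pad [0.6106 0.3024] D 0.049226752412319184 areaD 0.04343523353583432
A [0.5697 0.1766] D 0.06896376509666442 areaD 0.06434153664192316
B [0.494  0.3341] D 0.05024950851202011 areaD 0.045838971467323845
col [0.4339 0.1698] D 0.03759629179239273 areaD 0.034614122987430426
```

```bash
python3 - <<'E'
from h import *
z=np.load("/tmp/top0.npz");p,d=z["p"],z["d"];P=cloud("top",d)
hsv=cv2.cvtColor(p,cv2.COLOR_RGB2HSV)
for b in[(368,185),(372,224),(380,260)]:
    w=P[b[1]-14:b[1]+14,b[0]-18:b[0]+18].reshape(-1,3);q=w[(w[:,2]>.08)&(w[:,2]<.095)];print("tube",(q.min(0)+q.max(0))[:2]/2,len(q))
m=(P[...,2]>.042)&(P[...,2]<.06)&(abs(P[...,0]-.495)<.09)&(abs(P[...,1]+.2)<.07)
(cx,cy),wh,a=cv2.minAreaRect(P[m][:,:2].astype(np.float32));print("rack",cx,cy,wh,a)
v,u=np.nonzero(m);k=cv2.minAreaRect(np.stack([u,v],1).astype(np.float32));B=cv2.boxPoints(k);w=np.array([ray("top",*q,.05) for q in B]);print("rays",w.mean(0),w[:,:2].round(3).tolist())
m=(P[...,2]>.03)&(P[...,2]<.09)&(abs(P[...,0]-.52)<.04)&(abs(P[...,1]+.03)<.06)
print("spindle pts",P[m].round(3)[:20].tolist())
m=((hsv[...,1]<60)&(hsv[...,2]>120)&(abs(P[...,0]-.52)<.07)&(abs(P[...,1]+.03)<.07)&(P[...,2]>.003)&(P[...,2]<.03))
v,u=np.nonzero(m);B=cv2.boxPoints(cv2.minAreaRect(np.stack([u,v],1).astype(np.float32)));w=np.array([ray("top",*q,.012) for q in B]);print("foot",w.mean(0),w[:,:2].round(3).tolist())
E
```

```text
tube [ 0.60473956 -0.35217345] 44
tube [ 0.50124434 -0.35853499] 44
tube [ 0.41280593 -0.37259405] 46
rack 0.4938797056674957 -0.20201194286346436 (0.038561977446079254, 0.11374785006046295) 70.77407836914062
rays [ 0.49371154 -0.20177876  0.05      ] [[0.446, -0.165], [0.554, -0.202], [0.542, -0.239], [0.434, -0.201]]
spindle pts [[0.526, -0.03, 0.07], [0.523, -0.028, 0.073], [0.523, -0.03, 0.077], [0.523, -0.033, 0.075], [0.52, -0.028, 0.076], [0.52, -0.03, 0.074], [0.521, -0.033, 0.071], [0.518, -0.028, 0.071], [0.518, -0.03, 0.074], [0.518, -0.033, 0.071], [0.521, -0.035, 0.048], [0.517, -0.027, 0.055], [0.516, -0.03, 0.064], [0.517, -0.033, 0.062], [0.52, -0.035, 0.031], [0.517, -0.03, 0.037], [0.516, -0.032, 0.037]]
foot [ 0.52047423 -0.03073715  0.012     ] [[0.468, 0.018], [0.578, 0.012], [0.573, -0.08], [0.463, -0.073]]
```

Call:
step_arm --steps '[[[0,0,0,0,0,0.705],[0,0,0,0,0,0.705],[0,0,0,0,0,0.705],[0,0,0,0,0,0.705],[0,0,0,0,0,0.705],[0,0,0,0,0,0.705]]]'

```text
clock: 0.75
tool_pos: [0.2332, -0.6333, 0.2017]
orientation: [180.0, -0.0, -179.9]
force: [0.1, 0.1, 0.2]
opening: 0.0878
gripper_force: 0.0
```

Call:
step_arm --steps '[[[-0.45,0.45,0,0,0,0],[-0.9,0.9,0,0,0,0],[-0.9,0.9,0,0,0,0]]]'

```text
clock: 1.05
tool_pos: [0.3248, -0.5415, 0.202]
orientation: [180.0, 0.0, -179.9]
force: [0.4, -0.3, 0.0]
opening: 0.0876
gripper_force: 0.0
```

Call:
step_arm --steps '[[[-0.45,0.45,0,0,0,0],[-0.9,0.9,0,0,0,0],[-0.9,0.9,0,0,0,0]]]'

```text
clock: 1.35
tool_pos: [0.4152, -0.4511, 0.2021]
orientation: [-180.0, 0.0, -179.8]
force: [0.2, -0.7, 0.2]
opening: 0.0881
gripper_force: 0.0
```

Call:
step_arm --steps '[[[0,0.4,0,0,0,0],[0,0.8,0,0,0,0],[0,0.8,0,0,0,0],[0,0.8,0,0,0,0],[0,0.8,0,0,0,0],[0,0.8,0,0,0,0]]]'

```text
clock: 1.95
tool_pos: [0.413, -0.3741, 0.2017]
orientation: [-180.0, -0.0, 180.0]
force: [-0.8, -0.6, -0.8]
opening: 0.0878
gripper_force: 0.0
```

```bash
python3 - <<'E'
from h import *
c=cam("wrist");p,d=snapshot("wrist");save("w1",p,1.2)
K,R,t=c;print(-R.T@t,R[2]);P=cloud("wrist",d,c);tp=get_obs()["tool_pos"];print(tp)
m=(P[...,2]>.03)&(P[...,2]<.13)&(d>0)
n,l,s,cc=cv2.connectedComponentsWithStats(m.astype(np.uint8))
for i in range(1,n):
    if s[i,4]<60: continue
    h=P[l==i];q=h[(h[:,2]>.04)&(h[:,2]<.088)]
    print(cc[i].round(),s[i,4],"zmax %.3f"%h[:,2].max(),q.min(0).round(4) if len(q) else 0,q.max(0).round(4)if len(q) else 0)
E
```

```text
[ 0.32742859 -0.37458418  0.38405318] [ 3.09115573e-01  1.58991599e-04 -9.51024467e-01]
[ 0.41292862 -0.37413301  0.20160182]
[256. 179.] 383 zmax 0.101 [ 0.4012 -0.3846  0.0401] [ 0.4199 -0.3672  0.088 ]
[393. 224.] 2031 zmax 0.052 [ 0.4319 -0.2306  0.0401] [ 0.5319 -0.169   0.0516]
[267. 248.] 464 zmax 0.100 [ 0.4904 -0.3714  0.04  ] [ 0.5003 -0.3534  0.0879]
[271. 315.] 365 zmax 0.092 [ 0.5927 -0.3649  0.0409] [ 0.6012 -0.3474  0.0879]
```

View pics/w1.png

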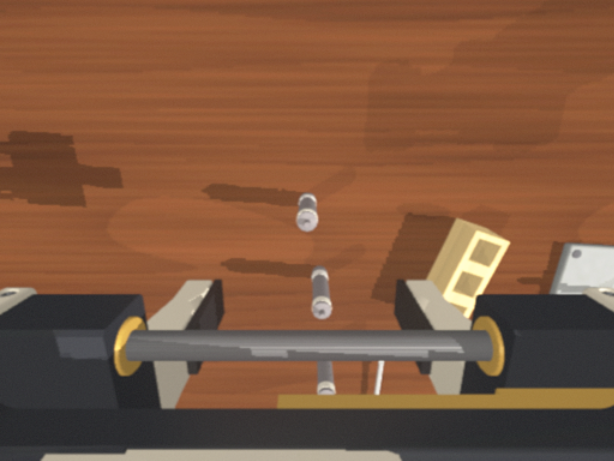

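The wrist view shows the three tubes: (307,213), (321,295) and (326,385). The rack is at right and the open fingers flank the tubes. I'll descend on the nearest tube.

Call:
step_arm --steps '[[[0.02,-0.01,0.4,0,0,0],[0.02,-0.01,0.8,0,0,0],[0.02,-0.01,0.8,0,0,0]]]'

```text
clock: 2.3
tool_pos: [0.4075, -0.373, 0.1168]
orientation: [179.7, -0.5, 179.9]
force: [-0.9, 0.2, -0.7]
opening: 0.0874
gripper_force: 0.0
```

Call:
step_arm --steps '[[[0,0,0.3,0,0,0],[0,0,0.5,0,0,0],[0,0,0.67,0,0,0],[0,0,0.67,0,0,0],[0,0,0.67,0,0,0],[0,0,0.67,0,0,0]]]'

```text
clock: 2.9
tool_pos: [0.4122, -0.3752, 0.0566]
orientation: [-179.9, 0.1, -180.0]
force: [-0.1, 0.4, 0.1]
opening: 0.0873
gripper_force: 0.0
```

Call:
step_arm --steps '[[[0,0,0,0,0,0],[0,0,0,0,0,0],[0,0,0,0,0,0],[0,0,0,0,0,0],[0,0,0,0,0,0],[0,0,0,0,0,0],[0,0,0,0,0,0],[0,0,0,0,0,0],[0,0,0,0,0,0],[0,0,0,0,0,0]]]' --jaw 255

```text
clock: 3.9
tool_pos: [0.4111, -0.3743, 0.0549]
orientation: [180.0, -0.0, -180.0]
force: [-0.7, 0.6, -0.5]
opening: 0.0167
gripper_force: 30.0
```

Call:
step_arm --steps '[[[0,0,-0.25,0,0,0],[0,0,-0.5,0,0,0],[0,0,-0.75,0,0,0],[0,0,-1,0,0,0],[0,0,-1,0,0,0]]]'

```text
clock: 4.4
tool_pos: [0.413, -0.3756, 0.1586]
orientation: [-179.8, 0.3, -179.9]
force: [1.2, -0.4, -0.3]
opening: 0.0165
gripper_force: 30.0
```

Call:
step_arm --steps '[[[-0.08,0.3,0,0,0,0],[-0.16,0.6,0,0,0,0],[-0.24,0.9,0,0,0,0],[-0.24,0.9,0,0,0,0]]]'

```text
clock: 4.8
tool_pos: [0.4354, -0.2819, 0.1546]
orientation: [180.0, 0.0, -179.9]
force: [0.1, -0.2, -0.6]
opening: 0.0165
gripper_force: 30.0
```

Call:
step_arm --steps '[[[-0.08,0.3,0,0,0,0],[-0.16,0.6,0,0,0,0],[-0.23,0.94,0,0,0,0],[-0.23,0.94,0,0,0,0],[-0.23,0.94,0,0,0,0],[-0.23,0.94,0,0,0,0],[-0.23,0.94,0,0,0,0],[-0.23,0.94,0,0,0,0]]]'

```text
clock: 5.6
tool_pos: [0.4578, -0.1911, 0.1547]
orientation: [-180.0, -0.0, 179.9]
force: [0.1, 0.4, -1.2]
opening: 0.0165
gripper_force: 30.0
```

```bash
python3 - <<'E'
from h import *
c=cam("wrist");p,d=snapshot("wrist");save("w2",p,1.2)
P=cloud("wrist",d,c);tp=get_obs()["tool_pos"];print(tp)
m=(abs(P[...,2]-.05)<.004)&(abs(P[...,0]-.495)<.08)&(abs(P[...,1]+.2)<.06)
print("top z",np.median(P[m][:,2]),"rect",cv2.minAreaRect(P[m][:,:2].astype(np.float32)), m.sum())
v,u=np.nonzero(m);B=cv2.boxPoints(cv2.minAreaRect(np.stack([u,v],1).astype(np.float32)));print("rays",[ray("wrist",*q,.05,c)[:2].round(4).tolist() for q in B])
m=(P[...,2]>.08)&(P[...,2]<.19)&(np.hypot(P[...,0]-tp[0],P[...,1]-tp[1])<.016)
print("tube",P[m].min(0),P[m].max(0))
for lo in(.1,.13,.16):
  q=P[m&(P[...,2]>lo)&(P[...,2]<lo+.03)];print(lo,q.min(0)[:2] if len(q) else 0,q.max(0)[:2] if len(q) else 0)
E
```

```text
[ 0.45785296 -0.19097641  0.15474283]
top z 0.04943051109188169 rect ((0.4914167523384094, -0.20485389232635498), (0.03801443800330162, 0.11388956755399704), 70.92262268066406) 994
rays [[0.5347, -0.2439], [0.4299, -0.2036], [0.4434, -0.1684], [0.5514, -0.2054]]
tube [ 0.44638142 -0.20250982  0.09920745] [ 0.46593471 -0.17947313  0.18999958]
0.1 [ 0.44778096 -0.20161683] [ 0.45703416 -0.1835042 ]
0.13 [ 0.44804125 -0.20100281] [ 0.457555   -0.18282507]
0.16 [ 0.44638142 -0.20250982] [ 0.46593471 -0.17947313]
```

View pics/w2.png

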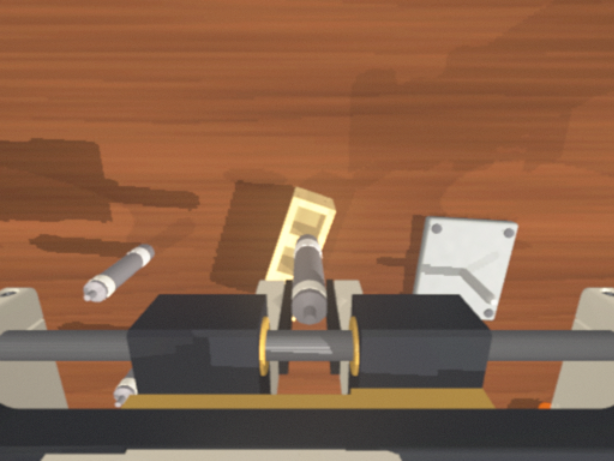

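The view shows the tube held at about (308,290), over the rack's near well. The measured offset is about 1.5 mm against 4 mm of clearance, so I'll insert it.

Call:
step_arm --steps '[[[0.01,0,0.25,0,0,0],[0.01,0,0.4,0,0,0],[0.01,0,0.5,0,0,0],[0.01,0,0.6,0,0,0],[0.01,0,0.7,0,0,0],[0.01,0,0.8,0,0,0],[0.01,0,0.88,0,0,0],[0.01,0,0.92,0,0,0],[0.01,0,0.95,0,0,0],[0.01,0,0.95,0,0,0],[0.01,0,0.95,0,0,0],[0.01,0,0.95,0,0,0]]]'

```text
clock: 6.85
tool_pos: [0.4572, -0.1903, 0.06]
orientation: [180.0, 0.0, -180.0]
force: [0.2, -0.5, 0.2]
opening: 0.0167
gripper_force: 30.0
```

Call:
step_arm --steps '[[[0,0,0,0,0,0],[0,0,0,0,0,0],[0,0,0,0,0,0],[0,0,0,0,0,0],[0,0,0,0,0,0],[0,0,0,0,0,0],[0,0,0,0,0,0]]]' --jaw 60

```text
clock: 7.55
tool_pos: [0.4571, -0.1904, 0.0599]
orientation: [-180.0, -0.0, -180.0]
force: [0.1, -0.5, 0.3]
opening: 0.0648
gripper_force: 0.0
```

Call:
step_arm --steps '[[[0,0,-0.3,0,0,0],[0,0,-0.6,0,0,0],[0,0,-1,0,0,0],[0,0,-1,0,0,0],[0,0,-1,0,0,0]]]' --jaw 0

```text
clock: 8.05
tool_pos: [0.4576, -0.1903, 0.1607]
orientation: [180.0, 0.1, -180.0]
force: [-0.9, -0.2, -0.2]
opening: 0.0875
gripper_force: 0.0
```

```bash
python3 - <<'E'
from h import *
o=get_obs();print(o["tool_pos"])
p,d=snapshot("top");P=cloud("top",d)
m=(P[...,2]>.056)&(P[...,2]<.12)&(np.hypot(P[...,0]-.457,P[...,1]+.191)<.025)
q=P[m];print(len(q),q[:,2].max() if len(q) else 0,(q.min(0)+q.max(0))/2 if len(q) else 0, np.ptp(q,axis=0))
E
```

```text
[ 0.45760174 -0.19025705  0.16069738]Traceback (most recent call last):
  File "<stdin>", line 5, in <module>
    return _methods._ptp(a, axis=axis, out=out, **kwargs)
           ~~~~~~~~~~~~~^^^^^^^^^^^^^^^^^^^^^^^^^^^^^^^^^
    umr_maximum(a, axis, None, out, keepdims),
    ~~~~~~~~~~~^^^^^^^^^^^^^^^^^^^^^^^^^^^^^^
ValueError: zero-size array to reduction operation maximum which has no identity
```

Call:
step_arm --steps '[[[-0.22,-0.45,0,0,0,0],[-0.43,-0.9,0,0,0,0],[-0.43,-0.9,0,0,0,0]]]'

```text
clock: 8.4
tool_pos: [0.501, -0.2839, 0.1572]
orientation: [-180.0, -0.2, 179.9]
force: [-1.1, 0.8, -0.4]
opening: 0.0875
gripper_force: 0.0
```

Call:
step_arm --steps '[[[0,-0.4,0,0,0,0],[0,-0.8,0,0,0,0],[0,-0.8,0,0,0,0],[0,-0.8,0,0,0,0],[0,-0.8,0.05,0,0,0],[0,-0.8,0.05,0,0,0]]]'

```text
clock: 9.0
tool_pos: [0.4996, -0.3591, 0.1537]
orientation: [179.9, -0.1, -179.9]
force: [0.3, 0.9, -0.3]
opening: 0.0876
gripper_force: 0.0
```

Call:
step_arm --steps '[[[0,0,0.25,0,0,0],[0,0,0.5,0,0,0],[0,0,0.75,0,0,0],[0,0,1,0,0,0],[0,0,1,0,0,0],[0,0,1,0,0,0],[0,0,1,0,0,0]]]'

```text
clock: 9.7
tool_pos: [0.5012, -0.3604, 0.0565]
orientation: [-179.9, 0.1, -179.9]
force: [1.0, 0.2, 0.4]
opening: 0.0879
gripper_force: 0.0
```

Call:
step_arm --steps '[[[0,0,0,0,0,0],[0,0,0,0,0,0],[0,0,0,0,0,0],[0,0,0,0,0,0],[0,0,0,0,0,0],[0,0,0,0,0,0],[0,0,0,0,0,0],[0,0,0,0,0,0],[0,0,0,0,0,0],[0,0,0,0,0,0]]]' --jaw 255

```text
clock: 10.7
tool_pos: [0.5001, -0.3603, 0.0548]
orientation: [180.0, -0.0, -180.0]
force: [0.3, 0.2, -0.4]
opening: 0.0168
gripper_force: 30.0
```

Call:
step_arm --steps '[[[0,0,-0.25,0,0,0],[0,0,-0.5,0,0,0],[0,0,-0.75,0,0,0],[0,0,-1,0,0,0],[0,0,-1,0,0,0]]]'

```text
clock: 11.2
tool_pos: [0.5021, -0.3614, 0.1589]
orientation: [-179.8, 0.3, -180.0]
force: [0.7, -0.0, -0.5]
opening: 0.0168
gripper_force: 30.0
```

Call:
step_arm --steps '[[[0.03,0.3,0,0,0,0],[0.07,0.6,0,0,0,0],[0.07,0.9,0,0,0,0],[0.07,0.9,0,0,0,0]]]'

```text
clock: 11.6
tool_pos: [0.4926, -0.2678, 0.1547]
orientation: [180.0, -0.0, -179.9]
force: [0.7, -0.4, -0.2]
opening: 0.0168
gripper_force: 30.0
```

Call:
step_arm --steps '[[[0,0.25,0,0,0,0],[0,0.5,0,0,0,0],[0,0.68,0,0,0,0],[0,0.68,0,0,0,0],[0,0.68,0,0,0,0],[0,0.68,0,0,0,0],[0,0.68,0,0,0,0],[0,0.68,0,0,0,0]]]'

```text
clock: 12.4
tool_pos: [0.493, -0.2029, 0.1547]
orientation: [-180.0, -0.0, 180.0]
force: [0.7, 0.5, 0.1]
opening: 0.017
gripper_force: 30.0
```

```bash
python3 - <<'E'
from h import *
c=cam("wrist");p,d=snapshot("wrist");save("w3",p,1.2)
P=cloud("wrist",d,c);tp=get_obs()["tool_pos"];print(tp)
m=(abs(P[...,2]-.05)<.004)&(abs(P[...,0]-.495)<.08)&(abs(P[...,1]+.2)<.06)
print(P[m].min(0),P[m].max(0))
m=(P[...,2]>.1)&(P[...,2]<.155)&(np.hypot(P[...,0]-tp[0],P[...,1]-tp[1])<.016)
print("held",P[m].min(0),P[m].max(0))
m=(P[...,2]>.054)&(P[...,2]<.13)&(np.hypot(P[...,0]-.457,P[...,1]+.191)<.018)
q=P[m];print("placed",q.min(0),q.max(0))
E
```

```text
[ 0.49298053 -0.20282946  0.15470397]
[ 0.43252661 -0.24106946  0.04601022] [ 0.54448954 -0.16875211  0.05356498]
held [ 0.48328949 -0.21358149  0.10040689] [ 0.49460372 -0.19507795  0.15499395]
placed [ 0.44731263 -0.20092038  0.05439723] [ 0.4650045  -0.18269718  0.10552622]
```

View pics/w3.png

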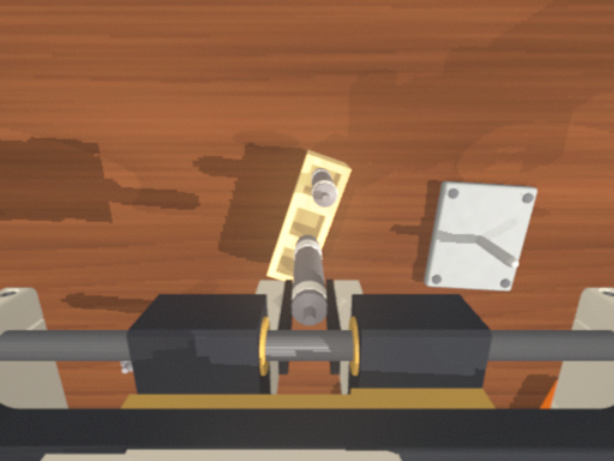

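The first tube is seated, with its top at 105 mm, at (323,188). The held tube is centred over the middle well.

Call:
step_arm --steps '[[[0,0,0.25,0,0,0],[0,0,0.4,0,0,0],[0,0,0.5,0,0,0],[0,0,0.6,0,0,0],[0,0,0.7,0,0,0],[0,0,0.8,0,0,0],[0,0,0.88,0,0,0],[0,0,0.92,0,0,0],[0,0,0.95,0,0,0],[0,0,0.95,0,0,0],[0,0,0.95,0,0,0],[0,0,0.95,0,0,0]]]'

```text
clock: 13.65
tool_pos: [0.4932, -0.2023, 0.0601]
orientation: [180.0, 0.0, -180.0]
force: [-0.7, 0.4, -0.8]
opening: 0.0165
gripper_force: 30.0
```

Call:
step_arm --steps '[[[0,0,0,0,0,0],[0,0,0,0,0,0],[0,0,0,0,0,0],[0,0,0,0,0,0],[0,0,0,0,0,0],[0,0,0,0,0,0],[0,0,0,0,0,0]]]' --jaw 60

```text
clock: 14.35
tool_pos: [0.493, -0.2023, 0.0598]
orientation: [180.0, -0.0, -180.0]
force: [0.5, 0.0, -0.1]
opening: 0.0652
gripper_force: 0.0
```

Call:
step_arm --steps '[[[0,0,-0.3,0,0,0],[0,0,-0.6,0,0,0],[0,0,-1,0,0,0],[0,0,-1,0,0,0],[0,0,-1,0,0,0]]]' --jaw 0

```text
clock: 14.85
tool_pos: [0.4937, -0.2023, 0.1609]
orientation: [180.0, 0.2, -180.0]
force: [-0.2, 0.4, -1.2]
opening: 0.0875
gripper_force: 0.0
```

Call:
step_arm --steps '[[[-0.45,-0.45,0,0,0,0],[-0.9,-0.9,0,0,0,0],[-0.9,-0.9,0,0,0,0]]]'

```text
clock: 15.15
tool_pos: [0.5844, -0.2942, 0.1579]
orientation: [180.0, -0.1, -180.0]
force: [-1.3, 0.4, -1.2]
opening: 0.0877
gripper_force: 0.0
```

Call:
step_arm --steps '[[[-0.2,-0.3,0,0,0,0],[-0.2,-0.6,0,0,0,0],[-0.2,-0.6,0.05,0,0,0],[-0.2,-0.6,0.05,0,0,0],[-0.2,-0.6,0.05,0,0,0],[-0.2,-0.6,0.05,0,0,0]]]'

```text
clock: 15.75
tool_pos: [0.6031, -0.3515, 0.155]
orientation: [180.0, -0.0, -179.9]
force: [0.9, -1.1, 0.2]
opening: 0.0874
gripper_force: 0.0
```

```bash
python3 - <<'E'
from h import *
p,d=snapshot("wrist");P=cloud("wrist",d);tp=get_obs()["tool_pos"];print(tp)
q=P[(P[...,2]>.02)&(P[...,2]<.088)&(np.hypot(P[...,0]-.603,P[...,1]+.355)<.025)];print(len(q),q.min(0),q.max(0))
q=P[(P[...,2]>.054)&(P[...,2]<.13)&(np.hypot(P[...,0]-.493,P[...,1]+.203)<.018)];print(len(q),q.min(0) if len(q) else 0,q.max(0) if len(q) else 0)
E
```

```text
[ 0.60321214 -0.35147311  0.1552308 ]
303 [ 0.59367177 -0.36523854  0.02023256] [ 0.6010098  -0.34745833  0.08792408]
1034 [ 0.48422909 -0.21409109  0.05401787] [ 0.50288785 -0.19499531  0.10628854]
```

Call:
step_arm --steps '[[[0,-0.035,0.25,0,0,0],[0,-0.035,0.5,0,0,0],[0,-0.035,0.75,0,0,0],[0,-0.035,1,0,0,0],[0,-0.035,1,0,0,0],[0,-0.035,1,0,0,0],[0,-0.035,1,0,0,0]]]'

```text
clock: 16.5
tool_pos: [0.6043, -0.356, 0.0569]
orientation: [-179.9, 0.1, -179.9]
force: [0.2, 0.3, -0.2]
opening: 0.0876
gripper_force: 0.0
```

Call:
step_arm --steps '[[[0,0,0,0,0,0],[0,0,0,0,0,0],[0,0,0,0,0,0],[0,0,0,0,0,0],[0,0,0,0,0,0],[0,0,0,0,0,0],[0,0,0,0,0,0],[0,0,0,0,0,0],[0,0,0,0,0,0],[0,0,0,0,0,0]]]' --jaw 255

```text
clock: 17.5
tool_pos: [0.6031, -0.3558, 0.0548]
orientation: [180.0, -0.0, -180.0]
force: [0.0, 0.4, -0.1]
opening: 0.0165
gripper_force: 30.0
```

Call:
step_arm --steps '[[[0,0,-0.25,0,0,0],[0,0,-0.5,0,0,0],[0,0,-0.75,0,0,0],[0,0,-1,0,0,0],[0,0,-1,0,0,0]]]'

```text
clock: 18.0
tool_pos: [0.6051, -0.3569, 0.1594]
orientation: [-179.8, 0.3, -180.0]
force: [-0.0, -0.6, -0.3]
opening: 0.0168
gripper_force: 30.0
```

Call:
step_arm --steps '[[[0.2,0.3,0,0,0,0],[0.4,0.6,0,0,0,0],[0.6,0.9,0,0,0,0],[0.6,0.9,0,0,0,0]]]'

```text
clock: 18.4
tool_pos: [0.5406, -0.263, 0.1549]
orientation: [179.9, -0.0, -179.9]
force: [0.9, -1.0, -0.4]
opening: 0.0168
gripper_force: 30.0
```

Call:
step_arm --steps '[[[0.14,0.25,0,0,0,0],[0.14,0.5,0,0,0,0],[0.14,0.5,0,0,0,0],[0.14,0.5,0,0,0,0],[0.14,0.5,0,0,0,0],[0.14,0.5,0,0,0,0],[0.14,0.5,0,0,0,0]]]'

```text
clock: 19.1
tool_pos: [0.529, -0.2164, 0.1546]
orientation: [180.0, -0.0, 180.0]
force: [-0.0, 0.5, -0.4]
opening: 0.0162
gripper_force: 30.0
```

```bash
python3 - <<'E'
from h import *
p,d=snapshot("wrist");P=cloud("wrist",d);tp=get_obs()["tool_pos"];print(tp)
m=(P[...,2]>.1)&(P[...,2]<.155)&(np.hypot(P[...,0]-tp[0],P[...,1]-tp[1])<.016)
print("held",P[m].min(0),P[m].max(0))
for c in((.457,-.191),(.493,-.203)):
  q=P[(P[...,2]>.054)&(P[...,2]<.13)&(np.hypot(P[...,0]-c[0],P[...,1]-c[1])<.018)];print(q.min(0),q.max(0))
E
```

```text
[ 0.52900738 -0.2163287   0.15458539]
held [ 0.51920285 -0.2258652   0.10004876] [ 0.53004197 -0.20790499  0.15496538]
[ 0.44743555 -0.20118218  0.05407955] [ 0.46580644 -0.18322776  0.10595768]
[ 0.48385074 -0.21258213  0.05416168] [ 0.50198499 -0.19524833  0.10580399]
```

Call:
step_arm --steps '[[[0,0.01,0.25,0,0,0],[0,0.01,0.4,0,0,0],[0,0.01,0.5,0,0,0],[0,0.01,0.6,0,0,0],[0,0.01,0.7,0,0,0],[0,0.01,0.8,0,0,0],[0,0.01,0.88,0,0,0],[0,0.01,0.92,0,0,0],[0,0.01,0.95,0,0,0],[0,0.01,0.95,0,0,0],[0,0.01,0.95,0,0,0],[0,0.01,0.95,0,0,0]]]'

```text
clock: 20.35
tool_pos: [0.5291, -0.2148, 0.0601]
orientation: [180.0, 0.0, -180.0]
force: [-0.7, -0.2, -0.7]
opening: 0.0167
gripper_force: 30.0
```

Call:
step_arm --steps '[[[0,0,0,0,0,0],[0,0,0,0,0,0],[0,0,0,0,0,0],[0,0,0,0,0,0],[0,0,0,0,0,0],[0,0,0,0,0,0],[0,0,0,0,0,0]]]' --jaw 60

```text
clock: 21.05
tool_pos: [0.5291, -0.2148, 0.0599]
orientation: [-180.0, -0.0, -180.0]
force: [-0.4, 0.4, -0.1]
opening: 0.0652
gripper_force: 0.0
```

Call:
step_arm --steps '[[[0,0,-0.3,0,0,0],[0,0,-0.6,0,0,0],[0,0,-1,0,0,0],[0,0,-1,0,0,0],[0,0,-1,0,0,0]]]' --jaw 0

```text
clock: 21.55
tool_pos: [0.5297, -0.2148, 0.161]
orientation: [180.0, 0.2, -180.0]
force: [-0.1, 1.1, -0.4]
opening: 0.0874
gripper_force: 0.0
```

Call:
step_arm --steps '[[[0.04,0.45,-0.25,0,0,0],[0.08,0.9,-0.5,0,0,0],[0.08,0.9,-0.5,0,0,0]]]'

```text
clock: 21.85
tool_pos: [0.5219, -0.1219, 0.212]
orientation: [180.0, 0.2, -179.8]
force: [-0.5, -0.6, 1.0]
opening: 0.088
gripper_force: 0.0
```

Call:
step_arm --steps '[[[0,0.5,0,0,0,0],[0,0.95,0,0,0,0],[0,0.95,0,0,0,0],[0,0.95,0,0,0,0],[0,0.95,0,0,0,0],[0,0.95,0,0,0,0],[0,0.95,0,0,0,0]]]'

```text
clock: 22.55
tool_pos: [0.5209, -0.0308, 0.2096]
orientation: [-180.0, -0.0, 179.9]
force: [-0.1, -0.0, -0.6]
opening: 0.0875
gripper_force: 0.0
```

```bash
python3 - <<'E'
from h import *
c=cam("wrist");p,d=snapshot("wrist");save("w4",p,1.2);np.savez("/tmp/w4",p=p,d=d)
P=cloud("wrist",d,c);tp=get_obs()["tool_pos"];print(tp)
m=(np.hypot(P[...,0]-.52,P[...,1]+.03)<.02)&(P[...,2]<.09)
for lo in np.arange(.02,.08,.01):
  q=P[m&(P[...,2]>lo)&(P[...,2]<lo+.01)];print(lo.round(2),len(q),q.min(0).round(4) if len(q) else 0,q.max(0).round(4) if len(q) else 0)
q=P[(P[...,2]>.054)&(P[...,2]<.13)&(np.hypot(P[...,0]-.529,P[...,1]+.216)<.018)];print("t",q.min(0) if len(q) else 0,q.max(0) if len(q) else 0)
E
```

```text
[ 0.52095713 -0.03074187  0.20965753]
0.02 10 [ 0.5135 -0.0367  0.0213] [ 0.5159 -0.0289  0.03  ]
0.03 13 [ 0.5138 -0.0366  0.0303] [ 0.5157 -0.029   0.0394]
0.04 16 [ 0.5135 -0.0378  0.0405] [ 0.519  -0.0278  0.0492]
0.05 15 [ 0.5137 -0.0375  0.0505] [ 0.5183 -0.0279  0.0599]
0.06 35 [ 0.5137 -0.0374  0.0604] [ 0.5227 -0.028   0.07  ]
0.07 34 [ 0.515  -0.0361  0.07  ] [ 0.522  -0.0292  0.0745]
t [ 0.51919494 -0.22446762  0.05406094] [ 0.53712886 -0.20530642  0.10539211]
```

View pics/w4.png

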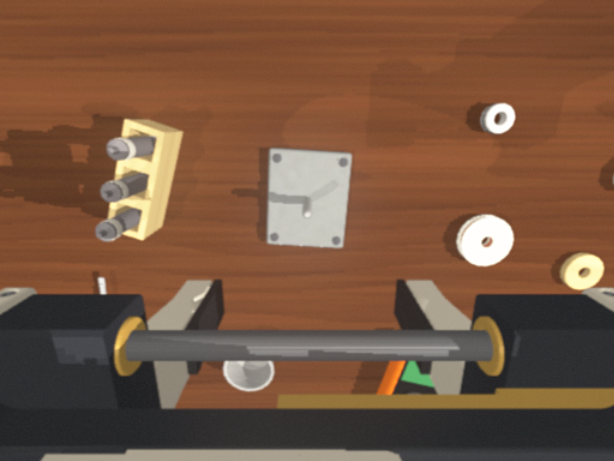

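All three tubes are seated in the rack. The spindle tip is at (307,213), and the rings are at right with the pad at (582,272).

Call:
step_arm --steps '[[[-0.45,0.45,0,0,0,0],[-0.9,0.9,0,0,0,0],[-0.9,0.9,0,0,0,0]]]'

```text
clock: 22.9
tool_pos: [0.6131, 0.0616, 0.2096]
orientation: [180.0, 0.0, 180.0]
force: [-0.2, -0.5, -0.6]
opening: 0.0875
gripper_force: 0.0
```

Call:
step_arm --steps '[[[0,0.5,0,0,0,0],[0,1,0,0,0,0],[0,1,0,0,0,0]]]'

```text
clock: 23.2
tool_pos: [0.6113, 0.1645, 0.2089]
orientation: [180.0, -0.0, -179.8]
force: [0.7, -1.1, -0.6]
opening: 0.0875
gripper_force: 0.0
```

Call:
step_arm --steps '[[[0,0.5,0,0,0,0],[0,1,0,0,0,0],[0,1,0,0,0,0]]]'

```text
clock: 23.5
tool_pos: [0.611, 0.2643, 0.2089]
orientation: [180.0, -0.0, -179.8]
force: [-0.4, -0.8, 0.1]
opening: 0.0878
gripper_force: 0.0
```

Call:
step_arm --steps '[[[0,0.45,0.25,0,0,0],[0,0.45,0.5,0,0,0],[0,0.45,0.5,0,0,0],[0,0.45,0.5,0,0,0],[0,0.45,0.5,0,0,0],[0,0.45,0.5,0,0,0],[0,0.45,0.5,0,0,0]]]'

```text
clock: 24.2
tool_pos: [0.6115, 0.3049, 0.1613]
orientation: [179.9, 0.1, 180.0]
force: [0.3, 0.5, 0.6]
opening: 0.0876
gripper_force: 0.0
```

```bash
cat >> h.py <<'E'
def ring(zt,xy,rad,name=None,n="wrist"):
    """centre of a lying ring's top face near xy: bright mask, outer contour and bore"""
    c=cam(n);p,d=snapshot(n)
    if name: save(name,p,1.2)
    P=cloud(n,d,c);hsv=cv2.cvtColor(p,cv2.COLOR_RGB2HSV)
    m=((hsv[...,2]>150)&(hsv[...,1]<120)&(np.hypot(P[...,0]-xy[0],P[...,1]-xy[1])<rad)&(abs(P[...,2]-zt)<.004)).astype(np.uint8)
    cs,hi=cv2.findContours(m,cv2.RETR_CCOMP,cv2.CHAIN_APPROX_NONE);k=max(range(len(cs)),key=lambda i:cv2.contourArea(cs[i]))
    w=np.array([ray(n,*q[0],zt,c)[:2] for q in cs[k]],np.float32);e=cv2.fitEllipse(w)
    print("ring fit",np.round(e[0],4),np.round(e[1],4),"cloud z",np.median(P[m>0][:,2]).round(4),"tool",get_obs()["tool_pos"].round(4))
    j=[i for i in range(len(cs)) if hi[0][i][3]==k and cv2.contourArea(cs[i])>8]
    for i in j:
        if len(cs[i])>=5:
            w=np.array([ray(n,*q[0],zt,c)[:2] for q in cs[i]],np.float32);e=cv2.fitEllipse(w);print("bore",np.round(e[0],4),np.round(e[1],4))
E
python3 -c "
from h import *
ring(.010,(.61,.302),.04,'w5')"
```

```text
ring fit [0.6072 0.3013] [0.044  0.0443] cloud z 0.0094 tool [0.6114 0.3049 0.161 ]
bore [0.6073 0.3012] [0.0141 0.0151]
```

View pics/w5.png

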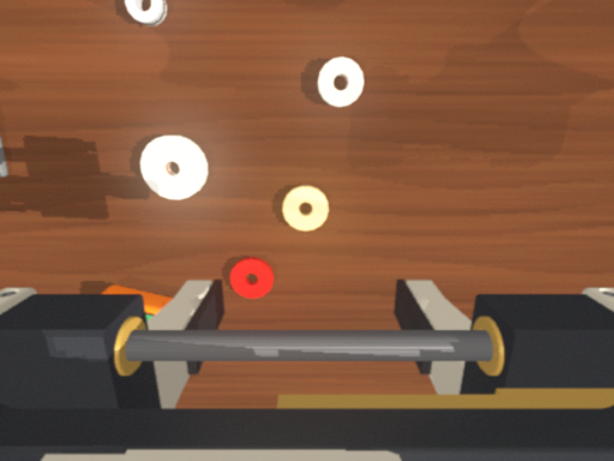

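The pad is at (306,208), clear between the fingers, and the red look-alike at (252,278) is out of the way. Descending on the pad.

Call:
step_arm --steps '[[[0.03,-0.025,0.4,0,0,0],[0.03,-0.025,0.8,0,0,0],[0.03,-0.025,0.8,0,0,0]]]'

```text
clock: 24.55
tool_pos: [0.6046, 0.3003, 0.0747]
orientation: [-179.7, -0.4, 179.9]
force: [-0.4, -1.4, -0.2]
opening: 0.0878
gripper_force: 0.0
```

Call:
step_arm --steps '[[[0,0,0.3,0,0,0],[0,0,0.5,0,0,0],[0,0,0.65,0,0,0],[0,0,0.73,0,0,0],[0,0,0.76,0,0,0],[0,0,0.76,0,0,0],[0,0,0.76,0,0,0]]]'

```text
clock: 25.25
tool_pos: [0.6086, 0.3031, 0.005]
orientation: [180.0, 0.1, -180.0]
force: [-0.6, -0.1, 0.9]
opening: 0.0875
gripper_force: 0.0
```

Call:
step_arm --steps '[[[0,0,0,0,0,0],[0,0,0,0,0,0],[0,0,0,0,0,0],[0,0,0,0,0,0],[0,0,0,0,0,0],[0,0,0,0,0,0],[0,0,0,0,0,0],[0,0,0,0,0,0]]]' --jaw 255

```text
clock: 26.05
tool_pos: [0.6079, 0.3027, 0.0038]
orientation: [-180.0, -0.0, -180.0]
force: [0.2, -0.2, 0.2]
opening: 0.0291
gripper_force: 0.0
```

Call:
step_arm --steps '[[[0,0,-0.2,0,0,0],[0,0,-0.4,0,0,0],[0,0,-0.6,0,0,0],[0,0,-0.8,0,0,0],[0,0,-1,0,0,0],[0,0,-1,0,0,0],[0,0,-1,0,0,0],[0,0,-1,0,0,0],[0,0,-1,0,0,0]]]'

```text
clock: 26.95
tool_pos: [0.6074, 0.3023, 0.1028]
orientation: [-179.9, -0.1, -180.0]
force: [0.5, -0.7, 0.1]
opening: 0.0006
gripper_force: 0.0
```

```bash
python3 -c "
from h import *
t=get_obs()['tool_pos']
ring(t[2]-.004+.010,t[:2],.04,'w6')"
```

```text
Traceback (most recent call last):
  File "h.py", line 20, in ring
    cs,hi=cv2.findContours(m,cv2.RETR_CCOMP,cv2.CHAIN_APPROX_NONE);k=max(range(len(cs)),key=lambda i:cv2.contourArea(cs[i]))
                                                                     ~~~^^^^^^^^^^^^^^^^^^^^^^^^^^^^^^^^^^^^^^^^^^^^^^^^^^^^
ValueError: max() iterable argument is empty
```

View pics/w6.png

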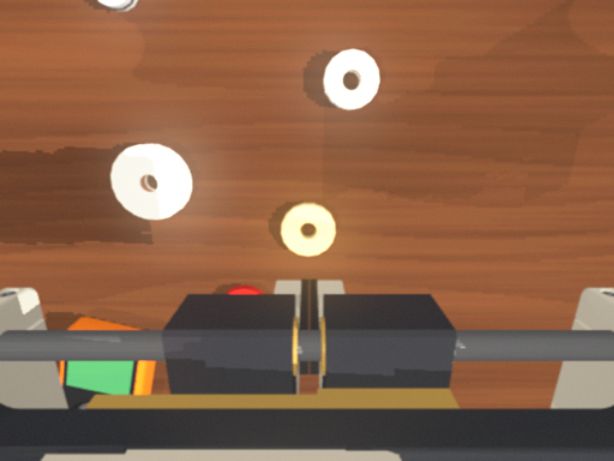

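The pad at (308,230) was not gripped, and the fingers closed fully. I'll measure what happened.

```bash
python3 - <<'E'
from h import *
ring(.010,(.608,.302),.05)
c=cam("wrist");K,R,t=c;tp=get_obs()["tool_pos"]
for dz in(0,.0188,.05):
    q=K@(R@(tp+[0,0,dz])+t);print(dz,(q[:2]/q[2]*1.2).round())
p,d=snapshot("wrist");P=cloud("wrist",d)
# finger surfaces near row 280-300 (x1.2), left & right of centre
for v in range(232,246,2):
    print(v,[tuple((P[v,u]-tp).round(4)) for u in(235,252,262)])
E
```

```text
ring fit [0.6071 0.3012] [0.044  0.0445] cloud z 0.0094 tool [0.6076 0.3024 0.103 ]
bore [0.607  0.3012] [0.0139 0.0147]
0 [310. 278.]
0.0188 [310. 293.]
0.05 [310. 326.]
232 [(np.float64(0.0493), np.float64(-0.0247), np.float64(-0.1037)), (np.float64(0.049), np.float64(-0.0061), np.float64(-0.103)), (np.float64(0.0496), np.float64(0.0048), np.float64(-0.1043))]
234 [(np.float64(-0.0124), np.float64(-0.0133), np.float64(0.0301)), (np.float64(-0.0104), np.float64(-0.0035), np.float64(0.0259)), (np.float64(-0.0113), np.float64(0.0024), np.float64(0.0278))]
236 [(np.float64(-0.0124), np.float64(-0.0131), np.float64(0.0328)), (np.float64(-0.011), np.float64(-0.0035), np.float64(0.0299)), (np.float64(-0.0112), np.float64(0.0024), np.float64(0.0303))]
238 [(np.float64(-0.0123), np.float64(-0.013), np.float64(0.035)), (np.float64(-0.0116), np.float64(-0.0034), np.float64(0.0336)), (np.float64(-0.0109), np.float64(0.0023), np.float64(0.0323))]
240 [(np.float64(-0.0118), np.float64(-0.0129), np.float64(0.0366)), (np.float64(-0.0103), np.float64(-0.0034), np.float64(0.0337)), (np.float64(-0.0105), np.float64(0.0023), np.float64(0.0341))]
242 [(np.float64(-0.0123), np.float64(-0.0126), np.float64(0.0401)), (np.float64(-0.0107), np.float64(-0.0033), np.float64(0.037)), (np.float64(-0.0106), np.float64(0.0023), np.float64(0.0367))]
244 [(np.float64(-0.0118), np.float64(-0.0125), np.float64(0.0414)), (np.float64(-0.0107), np.float64(-0.0033), np.float64(0.0393)), (np.float64(-0.0111), np.float64(0.0022), np.float64(0.0401))]
```

The pad didn't move. Depth shows the real fingertips about 25 mm above the reported TCP, so they closed above the ring. I'll descend further in small force-checked steps.

Call:
step_arm --steps '[[[0,-0.005,0.3,0,0,0],[0,-0.005,0.6,0,0,0],[0,-0.005,0.9,0,0,0],[0,-0.005,1,0,0,0],[0,-0.005,1,0,0,0],[0,-0.005,1,0,0,0],[0,-0.005,1,0,0,0]]]' --jaw 0

```text
clock: 27.8
tool_pos: [0.609, 0.303, 0.0057]
orientation: [179.9, 0.1, -180.0]
force: [-0.0, 0.3, 0.6]
opening: 0.0506
gripper_force: 0.0
```

Call:
step_arm --steps '[[[0,0,0.01,0,0,0],[0,0,0.02,0,0,0],[0,0,0.03,0,0,0],[0,0,0.04,0,0,0],[0,0,0.05,0,0,0],[0,0,0.05,0,0,0]]]'

```text
clock: 28.4
tool_pos: [0.6078, 0.3021, -0.0014]
orientation: [-180.0, -0.0, -180.0]
force: [0.4, 0.3, -0.7]
opening: 0.0872
gripper_force: 0.0
```

```bash
python3 - <<'E'
from h import *
tp=get_obs()["tool_pos"];p,d=snapshot("wrist");save("w7",p,1.2);P=cloud("wrist",d)
m=(abs(P[...,0]-tp[0])<.02)&(abs(abs(P[...,1]-tp[1])-.05)<.012)&(P[...,2]<.08)&(P[...,2]>.015)
q=P[m];print(tp,len(q),q.min(0) if len(q) else 0,np.percentile(q,[1,5],axis=0) if len(q) else 0)
E
```

```text
[ 0.6078188   0.30212998 -0.001356  ] 4648 [0.59437838 0.2402548  0.02183602] [[0.59486724 0.24158499 0.02405962]
 [0.59512467 0.24418703 0.02858336]]
```

View pics/w7.png

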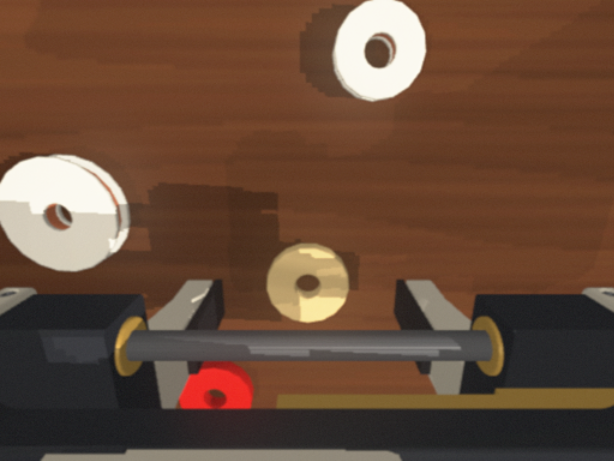

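The tips are at z≈23 mm for a reported TCP of −1.4 mm, and the pad at (308,283) is centred. I'll descend another 18 mm slowly and grip.

Call:
step_arm --steps '[[[0,0,0.04,0,0,0],[0,0,0.08,0,0,0],[0,0,0.11,0,0,0],[0,0,0.14,0,0,0],[0,0,0.15,0,0,0],[0,0,0.15,0,0,0]]]'

```text
clock: 29.05
tool_pos: [0.6078, 0.3021, -0.0164]
orientation: [-180.0, -0.0, -180.0]
force: [0.4, 0.1, -0.1]
opening: 0.0878
gripper_force: 0.0
```

Call:
step_arm --steps '[[[0,0,0.01,0,0,0],[0,0,0.02,0,0,0],[0,0,0.03,0,0,0],[0,0,0.03,0,0,0],[0,0,0.03,0,0,0]]]'

```text
clock: 29.55
tool_pos: [0.608, 0.3022, -0.0191]
orientation: [180.0, 0.0, -180.0]
force: [-0.3, -0.3, -0.0]
opening: 0.0876
gripper_force: 0.0
```

Call:
step_arm --steps '[[[0,0,0,0,0,0],[0,0,0,0,0,0],[0,0,0,0,0,0],[0,0,0,0,0,0],[0,0,0,0,0,0],[0,0,0,0,0,0],[0,0,0,0,0,0],[0,0,0,0,0,0],[0,0,0,0,0,0],[0,0,0,0,0,0]]]' --jaw 255

```text
clock: 30.55
tool_pos: [0.6079, 0.3022, -0.0191]
orientation: [-180.0, 0.0, -180.0]
force: [-0.5, -0.1, -0.4]
opening: 0.0438
gripper_force: 30.0
```

Call:
step_arm --steps '[[[0,0,-0.2,0,0,0],[0,0,-0.4,0,0,0],[0,0,-0.6,0,0,0],[0,0,-0.8,0,0,0],[0,0,-1,0,0,0],[0,0,-1,0,0,0]]]'

```text
clock: 31.15
tool_pos: [0.6096, 0.3033, 0.0843]
orientation: [179.8, 0.2, -180.0]
force: [0.1, 1.0, -0.3]
opening: 0.0437
gripper_force: 30.0
```

Call:
step_arm --steps '[[[0.25,-0.3,-0.1,0,0,0],[0.5,-0.6,-0.2,0,0,0],[0.8,-0.95,-0.2,0,0,0],[0.8,-0.95,-0.2,0,0,0]]]'

```text
clock: 31.55
tool_pos: [0.5237, 0.2032, 0.1005]
orientation: [-179.9, -0.2, 179.9]
force: [-0.4, 0.7, -0.3]
opening: 0.0439
gripper_force: 30.0
```

Call:
step_arm --steps '[[[0.08,-0.4,0,0,0,0],[0.08,-0.8,0,0,0,0],[0.08,-1,0,0,0,0],[0.08,-1,0,0,0,0]]]'

```text
clock: 31.95
tool_pos: [0.5194, 0.105, 0.1005]
orientation: [-180.0, -0.0, 179.9]
force: [0.0, 0.5, -0.2]
opening: 0.0442
gripper_force: 30.0
```

Call:
step_arm --steps '[[[0,-0.4,0,0,0,0],[0,-0.8,0,0,0,0],[0,-1,0,0,0,0],[0,-1,0,0,0,0]]]'

```text
clock: 32.35
tool_pos: [0.5198, 0.0055, 0.1005]
orientation: [-180.0, -0.0, 179.9]
force: [0.5, -0.3, -0.2]
opening: 0.0439
gripper_force: 30.0
```

Call:
step_arm --steps '[[[0,-0.39,0,0,0,0],[0,-0.39,0,0,0,0],[0,-0.39,0,0,0,0],[0,-0.39,0,0,0,0],[0,-0.39,0,0,0,0],[0,-0.39,0,0,0,0],[0,-0.39,0,0,0,0]]]'

```text
clock: 33.05
tool_pos: [0.5201, -0.0313, 0.1009]
orientation: [180.0, 0.0, -179.9]
force: [1.2, 0.3, -0.5]
opening: 0.044
gripper_force: 30.0
```

```bash
python3 -c "
from h import *
t=get_obs()['tool_pos']
ring(t[2]+.0291,t[:2],.04,'w8')"
```

```text
ring fit [ 0.5171 -0.0317] [0.0407 0.0453] cloud z 0.1295 tool [ 0.5201 -0.0314  0.1009]
bore [ 0.5186 -0.0316] [0.0133 0.014 ]
```

View pics/w8.png

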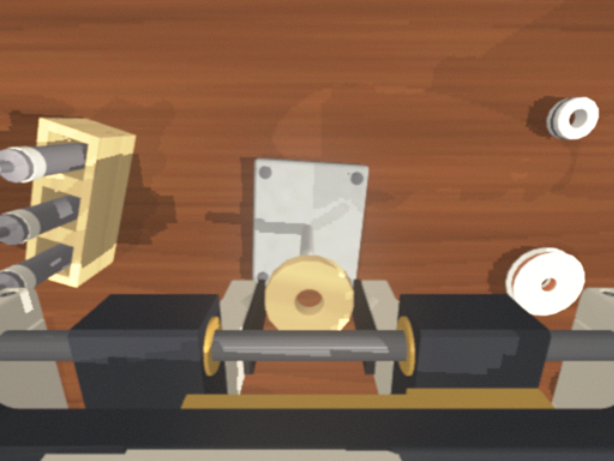

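The held pad at (308,298) has its bore within 1 mm of the spindle. Lowering it onto the spindle.

Call:
step_arm --steps '[[[0,-0.01,0.2,0,0,0],[0,-0.01,0.35,0,0,0],[0,-0.01,0.42,0,0,0],[0,-0.01,0.46,0,0,0],[0,-0.01,0.5,0,0,0],[0,-0.01,0.55,0,0,0],[0,-0.01,0.6,0,0,0],[0,-0.01,0.6,0,0,0]]]'

```text
clock: 33.9
tool_pos: [0.5197, -0.0329, 0.0404]
orientation: [-180.0, -0.0, -180.0]
force: [0.1, 0.1, 0.8]
opening: 0.0436
gripper_force: 30.0
```

Call:
step_arm --steps '[[[0,0,0.1,0,0,0],[0,0,0.2,0,0,0],[0,0,0.3,0,0,0],[0,0,0.38,0,0,0],[0,0,0.43,0,0,0],[0,0,0.46,0,0,0],[0,0,0.475,0,0,0],[0,0,0.475,0,0,0],[0,0,0.475,0,0,0]]]'

```text
clock: 34.8
tool_pos: [0.5203, -0.0328, -0.0064]
orientation: [180.0, 0.0, -180.0]
force: [-0.1, 0.1, -0.0]
opening: 0.0443
gripper_force: 30.0
```

Call:
step_arm --steps '[[[0,0,0.005,0,0,0],[0,0,0.005,0,0,0],[0,0,0.005,0,0,0],[0,0,0.005,0,0,0],[0,0,0.005,0,0,0],[0,0,0.005,0,0,0]]]' --jaw 60

```text
clock: 35.4
tool_pos: [0.5201, -0.0328, -0.0071]
orientation: [180.0, 0.0, -180.0]
force: [1.0, -0.5, -0.6]
opening: 0.0672
gripper_force: 0.0
```

Call:
step_arm --steps '[[[0,0,-0.2,0,0,0],[0,0,-0.6,0,0,0],[0,0,-1,0,0,0],[0,0,-1,0,0,0]]]' --jaw 0

```text
clock: 35.8
tool_pos: [0.5236, -0.0322, 0.0983]
orientation: [179.9, 0.5, -179.9]
force: [0.1, 0.7, 0.1]
opening: 0.0867
gripper_force: 0.0
```

Call:
step_arm --steps '[[[-0.2,0.4,-0.3,0,0,0],[-0.4,0.8,-0.5,0,0,0],[-0.5,1,-0.5,0,0,0],[-0.5,1,-0.5,0,0,0]]]'

```text
clock: 36.2
tool_pos: [0.5715, 0.07, 0.1428]
orientation: [180.0, 0.1, -179.8]
force: [-0.4, -0.1, -0.6]
opening: 0.0877
gripper_force: 0.0
```

Call:
step_arm --steps '[[[0,0.5,0,0,0,0],[0,1,0,0,0,0],[0,1,0,0,0,0],[0,1,0,0,0,0],[0,1,0,0,0,0],[0,1,0,0,0,0]]]'

```text
clock: 36.8
tool_pos: [0.5697, 0.166, 0.1425]
orientation: [-180.0, -0.0, 179.9]
force: [0.9, -0.3, 0.8]
opening: 0.0879
gripper_force: 0.0
```

```bash
python3 -c "
from h import *
ring(.014,(.57,.177),.05,'w9')
ring(.022,(.519,-.031),.04)"
```

```text
ring fit [0.5668 0.1754] [0.0581 0.0583] cloud z 0.0135 tool [0.5698 0.166  0.1427]
bore [0.5668 0.1754] [0.0146 0.0151]
ring fit [ 0.5193 -0.0286] [0.0429 0.0441] cloud z 0.0213 tool [0.5699 0.1661 0.1428]
```

The pad is home on the stand, with its top face at about 21.5 mm. The large reel is measured at 58 mm across. Descending to grip it.

Call:
step_arm --steps '[[[0.02,0.1,0.3,0,0,0],[0.02,0.1,0.6,0,0,0],[0.02,0.1,0.9,0,0,0],[0.02,0.1,1,0,0,0],[0.02,0.1,1,0,0,0],[0.02,0.1,1,0,0,0],[0.02,0.1,1,0,0,0]]]'

```text
clock: 37.6
tool_pos: [0.5691, 0.1776, 0.0446]
orientation: [179.9, 0.1, -180.0]
force: [-0.1, -0.1, 0.5]
opening: 0.088
gripper_force: 0.0
```

Call:
step_arm --steps '[[[0,0,0.15,0,0,0],[0,0,0.3,0,0,0],[0,0,0.45,0,0,0],[0,0,0.55,0,0,0],[0,0,0.615,0,0,0],[0,0,0.615,0,0,0],[0,0,0.615,0,0,0]]]'

```text
clock: 38.3
tool_pos: [0.5684, 0.1774, -0.0181]
orientation: [180.0, 0.0, -180.0]
force: [0.4, -0.6, 0.4]
opening: 0.0875
gripper_force: 0.0
```

Call:
step_arm --steps '[[[0,0,0,0,0,0],[0,0,0,0,0,0],[0,0,0,0,0,0],[0,0,0,0,0,0],[0,0,0,0,0,0],[0,0,0,0,0,0],[0,0,0,0,0,0],[0,0,0,0,0,0],[0,0,0,0,0,0]]]' --jaw 255

```text
clock: 39.2
tool_pos: [0.568, 0.1771, -0.0184]
orientation: [-180.0, 0.0, -180.0]
force: [-1.8, -0.5, 4.8]
opening: 0.0582
gripper_force: 30.0
```

Call:
step_arm --steps '[[[0,0,-0.2,0,0,0],[0,0,-0.4,0,0,0],[0,0,-0.6,0,0,0],[0,0,-0.8,0,0,0],[0,0,-1,0,0,0],[0,0,-1,0,0,0]]]'

```text
clock: 39.8
tool_pos: [0.5695, 0.1782, 0.0839]
orientation: [179.9, 0.2, -180.0]
force: [0.2, 0.6, 0.1]
opening: 0.0583
gripper_force: 30.0
```

Call:
step_arm --steps '[[[0.2,-0.3,-0.1,0,0,0],[0.4,-0.6,-0.2,0,0,0],[0.48,-0.95,-0.2,0,0,0],[0.48,-0.95,-0.2,0,0,0]]]'

```text
clock: 40.2
tool_pos: [0.5177, 0.0793, 0.1008]
orientation: [-180.0, -0.1, 179.9]
force: [0.9, 0.0, -0.4]
opening: 0.0583
gripper_force: 30.0
```

Call:
step_arm --steps '[[[0,-0.4,0,0,0,0],[0,-0.8,0,0,0,0],[0,-1,0,0,0,0],[0,-1,0,0,0,0]]]'

```text
clock: 40.6
tool_pos: [0.5194, -0.0197, 0.1004]
orientation: [-180.0, -0.1, 179.9]
force: [0.7, 1.2, 0.2]
opening: 0.0583
gripper_force: 30.0
```

Call:
step_arm --steps '[[[0,-0.13,0,0,0,0],[0,-0.13,0,0,0,0],[0,-0.13,0,0,0,0],[0,-0.13,0,0,0,0],[0,-0.13,0,0,0,0],[0,-0.13,0,0,0,0]]]'

```text
clock: 41.2
tool_pos: [0.5201, -0.0304, 0.1014]
orientation: [180.0, 0.0, -180.0]
force: [-0.3, 0.1, -0.4]
opening: 0.0584
gripper_force: 30.0
```

```bash
python3 -c "
from h import *
t=get_obs()['tool_pos']
ring(t[2]+.033,t[:2],.04,'w10')"
```

```text
ring fit [ 0.5132 -0.0308] [0.046  0.0611] cloud z 0.1332 tool [ 0.5201 -0.0305  0.1014]
bore [ 0.5182 -0.0307] [0.0137 0.0144]
```

Call:
step_arm --steps '[[[-0.005,-0.02,0.2,0,0,0],[-0.005,-0.02,0.35,0,0,0],[-0.005,-0.02,0.42,0,0,0],[-0.005,-0.02,0.46,0,0,0],[-0.005,-0.02,0.5,0,0,0],[-0.005,-0.02,0.55,0,0,0],[-0.005,-0.02,0.6,0,0,0],[-0.005,-0.02,0.6,0,0,0]]]'

```text
clock: 42.05
tool_pos: [0.5201, -0.0329, 0.0408]
orientation: [-180.0, -0.0, -180.0]
force: [-0.8, -0.9, -0.3]
opening: 0.0582
gripper_force: 30.0
```

Call:
step_arm --steps '[[[0,0,0.1,0,0,0],[0,0,0.2,0,0,0],[0,0,0.28,0,0,0],[0,0,0.33,0,0,0],[0,0,0.36,0,0,0],[0,0,0.37,0,0,0],[0,0,0.375,0,0,0],[0,0,0.375,0,0,0]]]'

```text
clock: 42.85
tool_pos: [0.5207, -0.0328, 0.0041]
orientation: [180.0, 0.0, -180.0]
force: [-1.1, 0.5, -1.3]
opening: 0.0584
gripper_force: 30.0
```

Call:
step_arm --steps '[[[0,0,0.005,0,0,0],[0,0,0.005,0,0,0],[0,0,0.005,0,0,0],[0,0,0.005,0,0,0],[0,0,0.005,0,0,0],[0,0,0.005,0,0,0]]]' --jaw 30

```text
clock: 43.45
tool_pos: [0.5205, -0.0328, 0.0034]
orientation: [180.0, 0.0, -180.0]
force: [-0.1, 0.0, 0.2]
opening: 0.0776
gripper_force: 0.0
```

Call:
step_arm --steps '[[[0,0,-0.2,0,0,0],[0,0,-0.6,0,0,0],[0,0,-1,0,0,0],[0,0,-1,0,0,0]]]' --jaw 0

```text
clock: 43.85
tool_pos: [0.5241, -0.0323, 0.1088]
orientation: [179.9, 0.5, -179.9]
force: [0.8, 0.6, -0.3]
opening: 0.0876
gripper_force: 0.0
```

Call:
step_arm --steps '[[[0,0.4,-0.2,0,0,0],[0,0.8,-0.4,0,0,0],[0,1,-0.4,0,0,0],[0,1,-0.4,0,0,0]]]'

```text
clock: 44.25
tool_pos: [0.5209, 0.0696, 0.1439]
orientation: [179.9, 0.1, -179.8]
force: [0.3, -0.1, -0.4]
opening: 0.0873
gripper_force: 0.0
```

Call:
step_arm --steps '[[[0.2,0.5,0,0,0,0],[0.27,1,0,0,0,0],[0.27,1,0,0,0,0]]]'

```text
clock: 44.55
tool_pos: [0.493, 0.1704, 0.1432]
orientation: [180.0, 0.0, -179.8]
force: [-0.1, 0.7, -0.5]
opening: 0.0876
gripper_force: 0.0
```

Call:
step_arm --steps '[[[0,0.5,0,0,0,0],[0,1,0,0,0,0],[0,1,0,0,0,0]]]'

```text
clock: 44.85
tool_pos: [0.4939, 0.2711, 0.1428]
orientation: [180.0, 0.0, -179.8]
force: [-0.3, -0.6, -0.2]
opening: 0.0879
gripper_force: 0.0
```

Call:
step_arm --steps '[[[0,0.5,0,0,0,0],[0,0.67,0,0,0,0],[0,0.67,0,0,0,0],[0,0.67,0,0,0,0],[0,0.67,0,0,0,0],[0,0.67,0,0,0,0]]]'

```text
clock: 45.45
tool_pos: [0.4935, 0.333, 0.1435]
orientation: [-180.0, -0.0, 180.0]
force: [-0.6, -0.4, -0.2]
opening: 0.0877
gripper_force: 0.0
```

```bash
python3 -c "
from h import *
ring(.014,(.493,.333),.04,'w11')
t=cam('top');p,d=snapshot('top');save('t2',p);P=cloud('top',d,t)
q=P[(np.hypot(P[...,0]-.52,P[...,1]+.03)<.032)];print(np.percentile(q[:,2],[10,50,90]),q.mean(0))"
```

```text
ring fit [0.4918 0.3328] [0.0383 0.0383] cloud z 0.0135 tool [0.4936 0.3332 0.1436]
bore [0.4917 0.333 ] [0.0148 0.0154]
[0.01415325 0.03639015 0.03954097] [ 0.51931843 -0.03033014  0.03396988]
```

The large reel is home, with the stack top at about 36 mm. The other reel measures 38 mm, so it is the small one. Gripping it.

Call:
step_arm --steps '[[[0,0,0.3,0,0,0],[0,0,0.6,0,0,0],[0,0,0.9,0,0,0],[0,0,1,0,0,0],[0,0,1,0,0,0],[0,0,1,0,0,0]]]'

```text
clock: 46.15
tool_pos: [0.4941, 0.3346, 0.0445]
orientation: [180.0, 0.1, -180.0]
force: [0.7, -0.3, 0.2]
opening: 0.0871
gripper_force: 0.0
```

Call:
step_arm --steps '[[[0,0,0.15,0,0,0],[0,0,0.3,0,0,0],[0,0,0.45,0,0,0],[0,0,0.55,0,0,0],[0,0,0.62,0,0,0],[0,0,0.62,0,0,0],[0,0,0.62,0,0,0]]]'

```text
clock: 46.85
tool_pos: [0.4938, 0.3345, -0.018]
orientation: [180.0, 0.0, -180.0]
force: [0.3, 0.3, 0.4]
opening: 0.0876
gripper_force: 0.0
```

Call:
step_arm --steps '[[[0,0,0,0,0,0],[0,0,0,0,0,0],[0,0,0,0,0,0],[0,0,0,0,0,0],[0,0,0,0,0,0],[0,0,0,0,0,0],[0,0,0,0,0,0],[0,0,0,0,0,0],[0,0,0,0,0,0],[0,0,0,0,0,0]]]' --jaw 255

```text
clock: 47.85
tool_pos: [0.4934, 0.3341, -0.0187]
orientation: [-180.0, -0.0, -180.0]
force: [-0.6, -0.6, -0.4]
opening: 0.0389
gripper_force: 30.0
```

Call:
step_arm --steps '[[[0,0,-0.2,0,0,0],[0,0,-0.4,0,0,0],[0,0,-0.6,0,0,0],[0,0,-0.8,0,0,0],[0,0,-1,0,0,0],[0,0,-1,0,0,0]]]'

```text
clock: 48.45
tool_pos: [0.4948, 0.3355, 0.0843]
orientation: [179.8, 0.2, -180.0]
force: [0.5, -0.1, -0.3]
opening: 0.039
gripper_force: 30.0
```

Call:
step_arm --steps '[[[-0.1,-0.3,-0.1,0,0,0],[-0.2,-0.6,-0.2,0,0,0],[-0.27,-0.95,-0.2,0,0,0],[-0.27,-0.95,-0.2,0,0,0]]]'

```text
clock: 48.85
tool_pos: [0.5201, 0.2358, 0.1009]
orientation: [-180.0, -0.1, 179.9]
force: [1.1, 0.0, -0.6]
opening: 0.0386
gripper_force: 30.0
```

Call:
step_arm --steps '[[[0,-0.4,0,0,0,0],[0,-0.8,0,0,0,0],[0,-1,0,0,0,0],[0,-1,0,0,0,0]]]'

```text
clock: 49.25
tool_pos: [0.5196, 0.137, 0.1007]
orientation: [-180.0, -0.1, 179.9]
force: [1.1, 1.0, -0.1]
opening: 0.0387
gripper_force: 30.0
```

Call:
step_arm --steps '[[[0,-0.4,0,0,0,0],[0,-0.8,0,0,0,0],[0,-1,0,0,0,0],[0,-1,0,0,0,0]]]'

```text
clock: 49.65
tool_pos: [0.5201, 0.0377, 0.1008]
orientation: [-180.0, -0.1, 179.9]
force: [0.2, 0.5, -1.4]
opening: 0.0387
gripper_force: 30.0
```

Call:
step_arm --steps '[[[0,-0.4,0,0,0,0],[0,-0.71,0,0,0,0],[0,-0.71,0,0,0,0],[0,-0.71,0,0,0,0],[0,-0.71,0,0,0,0],[0,-0.71,0,0,0,0],[0,-0.71,0,0,0,0]]]'

```text
clock: 50.35
tool_pos: [0.5207, -0.031, 0.1013]
orientation: [180.0, 0.0, -179.9]
force: [0.4, 0.9, -0.8]
opening: 0.0391
gripper_force: 30.0
```

```bash
python3 -c "
from h import *
t=get_obs()['tool_pos']
ring(t[2]+.033,t[:2],.04,'w12')"
```

```text
ring fit [ 0.5172 -0.0314] [0.0357 0.0394] cloud z 0.1334 tool [ 0.5206 -0.0311  0.1013]
bore [ 0.5182 -0.0313] [0.0135 0.0143]
```

Call:
step_arm --steps '[[[-0.005,-0.015,0.2,0,0,0],[-0.005,-0.015,0.35,0,0,0],[-0.005,-0.015,0.42,0,0,0],[-0.005,-0.015,0.46,0,0,0],[-0.005,-0.015,0.5,0,0,0],[-0.005,-0.015,0.55,0,0,0],[-0.005,-0.015,0.6,0,0,0],[-0.005,-0.015,0.6,0,0,0]]]'

```text
clock: 51.2
tool_pos: [0.5206, -0.0334, 0.0408]
orientation: [-180.0, -0.0, -180.0]
force: [1.0, 0.3, -0.5]
opening: 0.0389
gripper_force: 30.0
```

Call:
step_arm --steps '[[[0,0,0.08,0,0,0],[0,0,0.15,0,0,0],[0,0,0.2,0,0,0],[0,0,0.22,0,0,0],[0,0,0.235,0,0,0],[0,0,0.235,0,0,0],[0,0,0.235,0,0,0]]]'

```text
clock: 51.9
tool_pos: [0.5212, -0.0333, 0.018]
orientation: [180.0, 0.0, -180.0]
force: [0.0, -0.1, 0.2]
opening: 0.0389
gripper_force: 30.0
```

Call:
step_arm --steps '[[[0,0,0.005,0,0,0],[0,0,0.005,0,0,0],[0,0,0.005,0,0,0],[0,0,0.005,0,0,0],[0,0,0.005,0,0,0],[0,0,0.005,0,0,0]]]' --jaw 60

```text
clock: 52.5
tool_pos: [0.5211, -0.0333, 0.0174]
orientation: [180.0, 0.0, -180.0]
force: [-0.1, -0.5, 0.4]
opening: 0.0668
gripper_force: 0.0
```

Call:
step_arm --steps '[[[0,0,-0.2,0,0,0],[0,0,-0.6,0,0,0],[0,0,-1,0,0,0],[0,0,-1,0,0,0]]]' --jaw 0

```text
clock: 52.9
tool_pos: [0.5246, -0.0328, 0.1229]
orientation: [179.9, 0.5, -179.9]
force: [0.7, 0.4, 0.0]
opening: 0.0869
gripper_force: 0.0
```

Call:
step_arm --steps '[[[0.3,0.4,-0.1,0,0,0],[0.6,0.8,-0.25,0,0,0],[0.85,1,-0.25,0,0,0],[0.85,1,-0.25,0,0,0]]]'

```text
clock: 53.3
tool_pos: [0.4338, 0.0684, 0.1429]
orientation: [179.9, 0.1, -179.8]
force: [0.8, 0.2, 0.2]
opening: 0.0878
gripper_force: 0.0
```

Call:
step_arm --steps '[[[0,0.5,0,0,0,0],[0,1,0,0,0,0],[0,1,0,0,0,0],[0,1,0,0,0,0],[0,1,0,0,0,0],[0,1,0,0,0,0]]]'

```text
clock: 53.9
tool_pos: [0.4359, 0.1656, 0.1422]
orientation: [-180.0, -0.0, 179.9]
force: [-0.1, -0.1, -0.3]
opening: 0.0876
gripper_force: 0.0
```

```bash
python3 -c "
from h import *
ring(.014,(.432,.169),.03,'w13')
t=cam('top');p,d=snapshot('top');save('t3',p);P=cloud('top',d,t)
q=P[(np.hypot(P[...,0]-.52,P[...,1]+.03)<.018)];print(np.percentile(q[:,2],[10,50,90]),q.mean(0))"
```

```text
ring fit [0.4305 0.1678] [0.0283 0.0288] cloud z 0.0133 tool [0.436  0.1656 0.1423]
bore [0.4307 0.1677] [0.0137 0.0144]
[0.04389159 0.05076797 0.05517416] [ 0.51938949 -0.03003968  0.05070562]
```

The small reel is home, with the stack top at about 50 mm. Now the collar.

Call:
step_arm --steps '[[[0.037,0.025,0.3,0,0,0],[0.037,0.025,0.6,0,0,0],[0.037,0.025,0.9,0,0,0],[0.037,0.025,1,0,0,0],[0.037,0.025,1,0,0,0],[0.037,0.025,1,0,0,0]]]'

```text
clock: 54.6
tool_pos: [0.433, 0.1693, 0.0433]
orientation: [180.0, 0.1, -180.0]
force: [-0.5, 0.3, -0.4]
opening: 0.0878
gripper_force: 0.0
```

Call:
step_arm --steps '[[[0,0,0.15,0,0,0],[0,0,0.3,0,0,0],[0,0,0.45,0,0,0],[0,0,0.55,0,0,0],[0,0,0.61,0,0,0],[0,0,0.61,0,0,0],[0,0,0.61,0,0,0]]]'

```text
clock: 55.3
tool_pos: [0.4327, 0.1694, -0.0181]
orientation: [180.0, 0.0, -180.0]
force: [-0.1, -0.3, -0.8]
opening: 0.0876
gripper_force: 0.0
```

Call:
step_arm --steps '[[[0,0,0,0,0,0],[0,0,0,0,0,0],[0,0,0,0,0,0],[0,0,0,0,0,0],[0,0,0,0,0,0],[0,0,0,0,0,0],[0,0,0,0,0,0],[0,0,0,0,0,0],[0,0,0,0,0,0],[0,0,0,0,0,0]]]' --jaw 255

```text
clock: 56.3
tool_pos: [0.4323, 0.1691, -0.0187]
orientation: [-180.0, -0.0, -180.0]
force: [-0.1, -0.8, -0.6]
opening: 0.0283
gripper_force: 30.0
```

Call:
step_arm --steps '[[[0,0,-0.2,0,0,0],[0,0,-0.4,0,0,0],[0,0,-0.6,0,0,0],[0,0,-0.8,0,0,0],[0,0,-1,0,0,0],[0,0,-1,0,0,0]]]'

```text
clock: 56.9
tool_pos: [0.4336, 0.1703, 0.0838]
orientation: [179.8, 0.2, -180.0]
force: [0.3, 0.4, -0.2]
opening: 0.0288
gripper_force: 30.0
```

Call:
step_arm --steps '[[[-0.3,-0.3,-0.1,0,0,0],[-0.6,-0.6,-0.2,0,0,0],[-0.88,-0.95,-0.2,0,0,0],[-0.88,-0.95,-0.2,0,0,0]]]'

```text
clock: 57.3
tool_pos: [0.5224, 0.071, 0.1006]
orientation: [-180.0, -0.0, 179.8]
force: [-1.3, -0.1, -1.3]
opening: 0.0281
gripper_force: 30.0
```

Call:
step_arm --steps '[[[0,-0.4,0,0,0,0],[0,-0.8,0,0,0,0],[0,-1,0,0,0,0],[0,-1.0,0,0,0,0],[0,-1.0,0,0,0,0],[0,-1.0,0,0,0,0],[0,-1.0,0,0,0,0]]]'

```text
clock: 58.0
tool_pos: [0.5203, -0.0249, 0.1012]
orientation: [180.0, -0.0, -179.9]
force: [0.4, -0.2, -0.8]
opening: 0.0286
gripper_force: 30.0
```

```bash
python3 -c "
from h import *
t=get_obs()['tool_pos']
ring(t[2]+.033,t[:2],.03,'w14')"
```

```text
ring fit [ 0.5179 -0.0254] [0.0283 0.0295] cloud z 0.1331 tool [ 0.5203 -0.025   0.1013]
bore [ 0.5177 -0.0253] [0.0128 0.0135]
```

Call:
step_arm --steps '[[[-0.009,-0.075,0,0,0,0],[-0.009,-0.075,0.1,0,0,0],[-0.009,-0.075,0.25,0,0,0],[-0.009,-0.075,0.35,0,0,0],[-0.009,-0.075,0.4,0,0,0],[-0.009,-0.075,0.43,0,0,0],[-0.009,-0.075,0.46,0,0,0],[-0.009,-0.075,0.49,0,0,0],[-0.009,-0.075,0.52,0,0,0],[-0.009,-0.075,0.55,0,0,0],[-0.009,-0.075,0.6,0,0,0],[-0.009,-0.075,0.65,0,0,0],[-0.009,-0.075,0.68,0,0,0],[-0.009,-0.075,0.695,0,0,0],[-0.009,-0.075,0.695,0,0,0],[-0.009,-0.075,0.695,0,0,0]]]'

```text
clock: 59.65
tool_pos: [0.5212, -0.0333, 0.0319]
orientation: [-180.0, -0.0, -180.0]
force: [-0.6, -0.5, -0.7]
opening: 0.0287
gripper_force: 30.0
```

Call:
step_arm --steps '[[[0,0,0.005,0,0,0],[0,0,0.005,0,0,0],[0,0,0.005,0,0,0],[0,0,0.005,0,0,0],[0,0,0.005,0,0,0],[0,0,0.005,0,0,0]]]' --jaw 60

```text
clock: 60.25
tool_pos: [0.5213, -0.0333, 0.0314]
orientation: [180.0, 0.0, -180.0]
force: [-0.8, -0.1, -0.3]
opening: 0.0659
gripper_force: 0.0
```

Call:
step_arm --steps '[[[0,0,-0.2,0,0,0],[0,0,-0.6,0,0,0],[0,0,-1,0,0,0],[0,0,-1,0,0,0]]]' --jaw 0

```text
clock: 60.65
tool_pos: [0.5248, -0.0329, 0.137]
orientation: [179.9, 0.5, -179.9]
force: [0.3, 0.2, -0.4]
opening: 0.0868
gripper_force: 0.0
```

Call:
step_arm --steps '[[[0,0.45,-0.3,0,0,0],[0,0.9,-0.3,0,0,0],[0,0.9,-0.3,0,0,0]]]'

```text
clock: 60.95
tool_pos: [0.5221, 0.0608, 0.1625]
orientation: [179.9, 0.2, -179.8]
force: [-0.2, -1.2, -0.9]
opening: 0.088
gripper_force: 0.0
```

Call:
step_arm --steps '[[[0,0.45,0,0,0,0],[0,0.9,0,0,0,0],[0,0.9,0,0,0,0],[0,0.9,0,0,0,0],[0,0.9,0,0,0,0]]]'

```text
clock: 61.45
tool_pos: [0.5208, 0.146, 0.161]
orientation: [-180.0, -0.0, -180.0]
force: [-0.1, -0.6, -0.2]
opening: 0.0873
gripper_force: 0.0
```

```bash
python3 -c "
from h import *
t=cam('top');p,d=snapshot('top');save('t4',p);P=cloud('top',d,t)
q=P[(np.hypot(P[...,0]-.52,P[...,1]+.03)<.012)];print(np.percentile(q[:,2],[10,50,90]),q.mean(0))
for b in((.457,-.19),(.493,-.2025),(.529,-.2148)):
  q=P[np.hypot(P[...,0]-b[0],P[...,1]-b[1])<.02];print(q[:,2].max())
p,d=snapshot('scene');cv2.imwrite('pics/s4.png',cv2.resize(p[120:300,90:420,::-1],None,fx=2.4,fy=2.4,interpolation=cv2.INTER_CUBIC))"
```

```text
[0.05171827 0.06457149 0.07278496] [ 0.52001226 -0.02981048  0.06211754]
0.10802093462169056
0.10575204223053425
0.1073988166805693
```

View pics/s4.png

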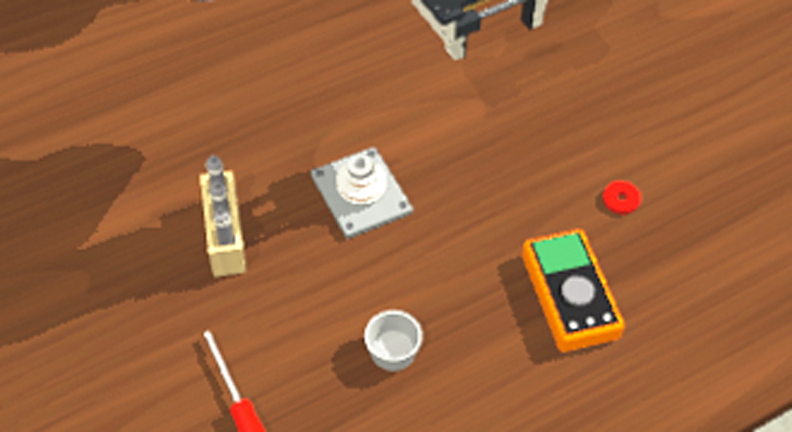

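The stack on the spindle at (360,180) is complete. The collar's top is at about 64 mm, as it should be, and the spindle tip shows above it. All three tubes stand in the rack at about (220,200), and the multimeter, tin and screwdriver haven't moved. Handing in.

```bash
python3 -c "
from plant import *
print(close_job())"
```

```text
the job is handed in; nothing more can be done
None
```

The job is handed in at about 62 s of the 210 s: the spindle holds the plywood pad, large reel, small reel and collar, each measured home (the medium reel was absent), all three solder tubes are seated nozzle up in the rack, and the multimeter, tin and screwdriver were left alone.

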